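# Load the drill bush and knock its lock pin home

### The job

Load the flanged steel bush into the drill jig: slide it upright in through the open side of the slot, flange under the slotted plate, to the end of the slot, and let go. Then take the spring-headed mallet by its handle and knock the jig's leaning lock pin fully home against its stop, so that it bars the slot, with a brisk blow or blows of the mallet's face square to the pin: a slow push does not count, and do not pound it violently. Finally put the mallet back down on the bench, and leave the spray can, the jar and the metal block where they are.

Things in the scene. Friction and masses are not known exactly. Their poses are not given: they have to be found in the camera images.
- jig: Steel drill jig, fixed. Origin on the bench under the axis of the loaded bush; z up; the slot opens to its +y. Base block x -100..+50, y -50..+42, z 0..40 mm. Slotted plate z 54..64, x -45..+45, y -50..+42; slot 36 mm wide (x -18..+18), ending at y = -15. Between base and plate (z 40..54) a channel 56 mm wide (x -28..+28) for the flange, ending at y = -28.
- bush_seat (a point): Point on the jig's base, 40 mm above the bench on the jig's z axis: where the centre of the bush's underside stands when the bush is loaded. Axes as the jig's.
- slot_mouth (a point): Middle of the open end of the slot and channel, 42 mm to +y of the seat, at the height of the base's top (40 mm). Axes as the jig's.
- pin_housing (a point): Centre of the upper face of the round pin housing (38 mm diameter, 42 mm long, on a post x -90..-56, y 8..44, up to z 124 mm on the jig). It is at (-70, 26, 141) mm in the jig; the axis leans 38 deg from vertical, upper end toward the jig's -x. Axes as the jig's.
- pin_head (a point): Centre of the lock pin's striking face; moves with the pin. z points out of the pin, up its axis (leaning 38 deg toward -x of the jig); y is the jig's y. Head 30 mm diameter, 12 mm thick; shank 12 mm, 100 mm long. Fully up it is at (-98, 26, 177) mm in the jig; home, with the head on its housing, at (-77, 26, 150). Up, the shank stays 24 mm off the slot's middle; home, it bars the mouth.
- lock_pin (a joint): How far the lock pin has been driven down along its axis, m: 0 fully up, 0.034 fully home against its stop. It starts 0 to 4 mm down. A spring and a tight fit resist it with about 9 N at first and 12 N near the end, a little more when driven fast; it stays where it is left.
- bush: Loose flanged steel bush, upright, 0.3 kg: flange 50 mm diameter and 8 mm thick at the bottom, barrel 30 mm diameter above it, 83 mm tall in all. Origin: centre of the flange's underside; z along the barrel.
- mallet: Loose mallet, 0.4 kg, standing on one face of its head, handle level. Head 44 mm diameter, 90 mm tall along z. Origin: centre of the lower face, the one to strike with. Handle along -x from a slot in the head, 45 mm above the origin. Shock-absorbing: springs (about 0.9 N/mm) let the head slide along its z up to 22 mm either way on the handle, so under load the head lags behind the hand.
- spray_can: Bystander: loose can, 60 mm diameter, about 145 mm tall, standing; origin at the centre of its underside.
- jar: Bystander: loose jar, 68 mm diameter, 100 mm tall, standing; origin at the centre of its underside.
- gauge_block: Bystander: loose metal block 50 x 90 x 30 mm; origin at the centre of its underside.
- handle_grip (a point): Point on the centreline of the mallet's handle, 52 mm along -x from the head's axis; moves with the handle. Axes as the mallet's. The wooden handle is 22 mm wide (y), 26 mm high (z), and runs from 28 to 150 mm from the head's axis.
There are look-alikes about, which are no part of the job. Leave any brown or red look-alike of the bush alone.

How it is judged (in metres and radians):
On the way, in this order (a step that is already met when the one before it is completed fails the run):
1. the bush stands upright at the end of the slot with its flange under the plate, let go (horizontal distance between bush and bush_seat below 0.006 m and z of bush in the frame of bush_seat between -0.003 and 0.003 m and angle between bush's own z axis and vertical below 0.1 rad and contact force between the fingers and bush below 0.1 N), for 0.2 s.
2. the mallet strikes the pin: its face within 20 degrees of square, the pin driven faster than 50 mm/s for 0.05 s (velocity of joint lock_pin above 0.05 m/s and contact force between mallet and jig above 1 N and angle between the z axis of mallet and the z axis of pin_head, either way round below 0.35 rad and distance between mallet and pin_head below 0.03 m), for 0.05 s.
At the end, for the whole second after the job is handed in: The lock pin is within 2 mm of its stop; the bush stands upright (within 6 deg) on the jig's base, within 6 mm of the seat and not lifted more than 3 mm; the mallet lies or stands at rest on the bench, clear of the jig (value of joint lock_pin above 0.032 m and horizontal distance between bush and bush_seat below 0.006 m and z of bush in the frame of bush_seat between -0.003 and 0.003 m and angle between bush's own z axis and vertical below 0.1 rad and height (world z) of mallet below 0.03 m and contact force between mallet and jig below 0.1 N and linear speed of each of mallet, bush below 0.02 m/s); the robot touches nothing.
It fails at once if a bystander is pushed more than 30 mm (distance of any of spray_can, jar, gauge_block from where it was at the start of the episode above 0.03 m).
It fails at once if the mallet pounds the jig or pin with more than 150 N (contact force between mallet and jig above 150 N).
It also fails if it takes over 72 s, if anything falls off the work surface, if the arm or the gripper's body presses on something with over 40 N, if the wrist force passes 120 N, or if a joint passes its speed limit or range.

### The arm

A 6-joint arm with a two-finger parallel gripper is mounted at the origin on the work surface. World frame = base frame: x ahead of the robot, y to its left, z up, the work surface at z = 0. Lengths are in mm, angles in rad, forces in N, time in s.
With the tool pointing down it reaches from about 350 to 775 mm from the base axis. Payload 7.3 kg.
Tool frame: the origin (TCP) lies midway between the tips of the shut fingers; the grasp point (between the pads) lies 19 mm behind it; z points along the fingers, x is the direction in which the jaws open and shut, and the axes are right-handed (so a half turn about z gives the same grasp; the last joint's range is limited). The gripper opens to 92 mm and grips with 3 to 60 N. Pads are 19 mm wide; open, the fingers measure 130 mm over their backs; the gripper's body (75 mm by 190 mm) begins 47 mm behind the grasp point.
Start: joints at [-1.394, 0.342, 1.524, -0, 1.275, -0.146], TCP at [166.565, -497.9, 191.841] pointing down, gripper open.
Joint ranges: [-2.53, 2.53], [-0.77, 2.02], [0.04, 2.7], [-1, 4.14], [0.28, 2.66], [-3.11, 3.11]. Speed limits (rad/s): [2.57, 2.57, 3.14, 3.14, 3.14, 3.14].

### API

Orientations are given as [roll, pitch, yaw] about the fixed x, y, z axes, in that order (R = Rz(yaw) Ry(pitch) Rx(roll)).
In Python, from plant import bot gives the robot as it stands.
- The arm moves only by the shell command python3 -m pendant 'ROWS' [OPENING]. ROWS is JSON, a list of rows, each an object with "linear": the shift along the world's x, y, z in mm, a list of three; "twist": the turn about the world's z in degrees. In form: [{"linear": [x, y, z], "twist": twist}, ...]. A call has 1 to 20 rows; each row is the pose to reach, as a shift and turn from the pose commanded when the call began; what a row does not reach only later rows make up. A row lasts 1/8 s, in which the tool goes at most 62.5 mm and 10.7 degrees, less where a joint would pass 70% of its speed; a pose out of reach is approached as far as the arm can. A call with a gripper value outside its range is refused whole. OPENING is the closure in counts, from 0 (fully open) to 255 (shut), set as the call begins (- or left out, the last holds). The fingers move at their own pace and stop on an object; the grip force is fixed at half the most. Time passes only in rows, so rows that repeat a pose let the fingers close. It gives the time, the measured TCP pose, the force and the opening at its end, in the units of the state.
- bot.get_obs(): the state, without advancing time (a new reading comes with each control period).
- bot.capture(name): name is "side" or "top"; returns a dict with "frame" (420x560x3 uint8, blue, green, red), "z_map" (420x560 float32, mm along the optical axis (not along the pixel's ray), 0 where there is no reading), "fx", "fy", "cx", "cy" (pixels), "k1" (the pictures are not rectified: a ray, as slopes to the right and down, at radius r is drawn at 1 + k1 r^2 times it, then the intrinsics apply), "rvec" (rotation vector, rad) and "tvec" (3), from world to camera coordinates, as OpenCV has them. Camera axes: x right, y down, z forward; pixel columns grow to the right and rows downward; lengths in mm; the calibration is good to about 2 mm. A picture is of the moment at which its call begins.
- bot.close_job(): hands the job in, once; it reports no verdict.
The state is a dict: "time": time; "joint_positions": joint angles; "dq": joint speeds; "tau": joint torques, N m; "tool_pos": TCP position; "tcp_rot": TCP orientation; "contact_force": force on the tool from outside, world axes, zero at the start; "moment": the same for the moment, N m; "grip_width": finger opening in mm.
Only numpy, scipy, OpenCV 4.12 (cv2) and the standard library are available. Lean on these libraries where they do the work, as an engineer would, in place of code of your own. Each camera call takes 0.05 s, during which the arm holds its last target. There are 200 camera calls.

## Working session

There is one attempt and no reset: what is moved stays moved. The work goes in short steps, Python scripts to look and compute and a shell command to move; the robot and the scene stay as the last step left them, time stands still between calls to the robot, and variables do not carry over. Pictures are saved under pics/ and viewed, about 8 in all and at most 12, crops included, and the job is handed in when it is done.

```bash
mkdir -p pics; ls
cat > h.py <<'E'
import numpy as np, cv2
from plant import bot
def cloud(c):
    h,w=c["z_map"].shape
    u,v=np.meshgrid(np.arange(w),np.arange(h))
    xd=(u-c["cx"])/c["fx"]; yd=(v-c["cy"])/c["fy"]
    x,y=xd.copy(),yd.copy()
    for _ in range(15):
        s=1+c["k1"]*(x*x+y*y); x,y=xd/s,yd/s
    z=c["z_map"]; R,_=cv2.Rodrigues(np.array(c["rvec"],float))
    P=np.stack([x*z,y*z,z],-1)-np.array(c["tvec"],float).ravel()
    P=P@R; P[z<=0]=np.nan
    return P
E
python3 - <<'E'
from h import *
for n in("top","side"):
    c=bot.capture(n); cv2.imwrite(f"pics/{n}0.png",cv2.resize(c["frame"],(800,600)) )
    np.save(f"{n}0.npy",cloud(c)); np.save(f"{n}0f.npy",c["frame"])
    print(n,c["fx"],c["k1"],c["rvec"],c["tvec"])
print(bot.get_obs())
E
```

```text
pics
top 415.9939714714384 -0.03445344942285372 [ 2.15905539 -2.13956105  0.12869026] [  3.58254711 575.97313447 921.36053168]
side 445.1983405734399 -0.061142097831817885 [ 2.20010356 -0.35161876  0.1541125 ] [-562.0889469   228.05036025  945.1345107 ]
{'time': 0.1, 'joint_positions': array([-1.39402591e+00,  3.42669390e-01,  1.52488291e+00,  1.09031778e-05,
        1.27536383e+00, -1.45982400e-01]), 'dq': array([ 0.00051722, -0.00127923, -0.00200836, -0.00167943,  0.00062376,
        0.00050689]), 'tau': array([ 1.73006312e-03, -4.32003951e+01, -2.44695979e+01,  7.19945692e-02,
        5.25556575e-02, -4.63798779e-05]), 'tool_pos': array([ 166.48469694, -497.50370479,  191.21945766]), 'tcp_rot': array([-3.14138982e+00,  1.30788487e-03, -1.24804656e+00]), 'contact_force': array([ 1.04342382, -0.02748737,  0.00442318]), 'moment': array([-2.84678675e-02,  1.86123825e-05,  4.31771360e-03]), 'grip_width': 91.86307165393787}
```

View pics/top0.png

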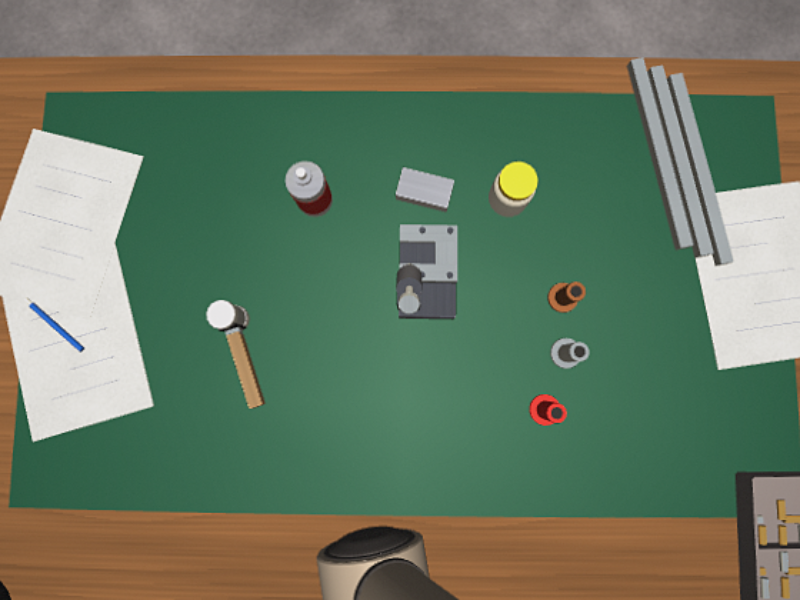

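View pics/side0.png

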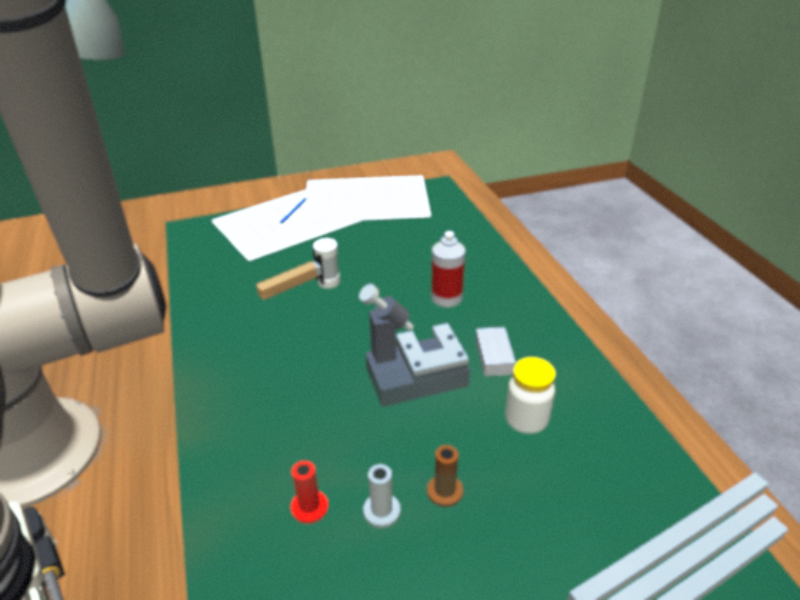

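Top view: world +x is up and +y is left. It shows the jig at about (428,272) with the slot opening left, the grey bush at (572,352), the mallet at (225,315) with its handle toward the robot, and the can, block and jar beyond. The side view agrees. Next I'll measure from the depth maps.

```bash
cat > m.py <<'E'
from h import *
import sys
def seg(P,box,zr):
    x0,x1,y0,y1=box
    m=(P[...,0]>x0)&(P[...,0]<x1)&(P[...,1]>y0)&(P[...,1]<y1)&(P[...,2]>zr[0])&(P[...,2]<zr[1])
    return P[m]
def desc(n,Q):
    if len(Q)<5: print(n,len(Q));return
    r=cv2.minAreaRect(Q[:,:2].astype(np.float32)); print(n,len(Q),"c",np.round(r[0],1),"size",np.round(r[1],1),"ang",round(r[2],2),"z",np.round(np.percentile(Q[:,2],[5,50,95]),1))
E
python3 - <<'E'
from m import *
P=np.load("top0.npy"); S=np.load("side0.npy")
at=lambda A,u,v:np.round(A[int(v*.7),int(u*.7)],1)
for n,u,v in[("table",330,260),("bushtop",580,352),("bushfl",560,352),("plate",448,240),("base",440,300),("pinhead",409,300),("malhead",220,315),("handle",245,375),("can",302,180),("jar",518,182),("block",425,188)]: print(n,at(P,u,v))
fl=at(P,562,352); b=at(P,448,240)
for nm,A in(("top",P),("side",S)):
    bx=(fl[0]-45,fl[0]+35,fl[1]-45,fl[1]+45)
    desc(nm+" bush flange",seg(A,bx,(4,12))); desc(nm+" bush top",seg(A,bx,(77,90)))
    bx=(b[0]-200,b[0]+70,b[1]-100,b[1]+100)
    desc(nm+" plate",seg(A,bx,(60,68))); desc(nm+" base",seg(A,bx,(30,44)));desc(nm+" pin",seg(A,bx,(155,200)))
    h=at(P,245,375)
    bx=(h[0]-90,h[0]+140,h[1]-80,h[1]+100)
    desc(nm+" handle",seg(A,bx,(50,64)));desc(nm+" head",seg(A,bx,(82,97)))
E
```

```text
table [6.353e+02 1.296e+02 4.000e-01]
bushtop [ 482.2 -266.7   82.9]
bushfl [ 483.9 -250.8   26.5]
plate [657.5 -66.5  62.8]
base [564.4 -56.6  38. ]
pinhead [547.1  -5.4 180.5]
malhead [533.4 282.   89.3]
handle [442.7 250.   55.3]
can [734.7 156.3 131. ]
jar [ 743.4 -172.7   97.6]
block [755.2 -30.9  27.4]
top bush flange 186 c [ 476.5 -248.6] size [72.6 83.7] ang 0.41 z [ 4.5  7.5 10.6]
top bush top 155 c [ 482.8 -265.4] size [29.  28.3] ang 69.75 z [79.6 82.6 85.2]
top plate 1028 c [650.5 -81.1] size [109.8 196.4] ang 15.78 z [61.1 63.7 66.6]
top base 1019 c [639.5 -55.1] size [131.7 237.8] ang 64.08 z [36.6 39.6 42.3]
top pin 187 c [546.1  -4.5] size [29.3 29. ] ang 42.6 z [167.7 175.5 182.1]
top handle 623 c [471.1 258.9] size [163.9  31.6] ang 16.12 z [52.4 56.4 59.7]
top head 305 c [534.8 281.8] size [42.3 41. ] ang 27.96 z [85.8 89.5 92. ]
side bush flange 247 c [ 481.6 -269.4] size [42.9 47.1] ang 76.55 z [ 4.8  6.8 10. ]
side bush top 197 c [ 482.2 -264.7] size [28.8 27.5] ang 73.12 z [78.5 82.5 84.7]
side plate 868 c [628.8 -81.6] size [136.6 197.6] ang 10.79 z [60.6 62.7 65.8]
side base 923 c [636.8 -54.3] size [132.6 232.2] ang 65.29 z [32.1 38.3 42. ]
side pin 146 c [544.6  -6.4] size [26. 30.] ang 45.71 z [159.  172.1 180.3]
side handle 326 c [470.2 256.8] size [166.2  33.7] ang 15.81 z [51.  55.  60.6]
side head 134 c [533.5 279.8] size [44.  43.5] ang 17.84 z [83.8 87.9 90.5]
```

```bash
python3 - <<'E'
from m import *
from scipy.optimize import least_squares
res=[]
for nm in("top0","side0"):
    A=np.load(nm+".npy")
    bx=(585,705,-100,25); Q=seg(A,bx,(61,67)); desc(nm+" plate",Q)
    desc(nm+" base",seg(A,(520,705,-100,30),(36,43)))
    # mask-IoU style fit of plate with slot
    g=np.zeros(0)
    def inside(L):
        x,y=L[:,0],L[:,1]
        return (abs(x)<45)&(y>-50)&(y<42)&~((abs(x)<18)&(y>-15))
    B=seg(A,bx,(-5,200)); on=(B[:,2]>59)&(B[:,2]<69)
    best=(-9,)
    for th in np.radians(np.arange(-8,8.1,1)):
        c,s=np.cos(th),np.sin(th)
        for ox in np.arange(630,656,1.):
            for oy in np.arange(-48,-14,1.):
                d=B[:,:2]-[ox,oy]; L=np.c_[c*d[:,0]+s*d[:,1],-s*d[:,0]+c*d[:,1]]
                i=inside(L); f=(i&on).sum()/((i|on).sum())
                if f>best[0]: best=(f,ox,oy,np.degrees(th))
    print(nm,best)
    H=seg(A,(500,590,-40,40),(160,190)); cc=H.mean(0); u,s,vt=np.linalg.svd(H-cc); print("pin head",cc,"normal",vt[2],s)
A=np.load("top0.npy")
H=seg(A,(380,600,200,320),(50,64)); H=H[H[:,0]<500]; desc("handle",H)
E
python3 - <<'E'
E
```

```text
top0 plate 941 c [638.1 -34.9] size [90.4 90.9] ang 89.83 z [61.5 63.8 66.3]
top0 base 955 c [598.5 -35.1] size [ 89.4 120.7] ang 89.76 z [37.1 39.6 42.1]
top0 (np.float64(0.866785079928952), np.float64(640.0), np.float64(-33.0), np.float64(0.0))
pin head [545.56201     -5.08672402 175.24966723] normal [-0.46958997  0.01681835  0.88272442] [109.93996767 102.28839207  34.73671776]
side0 plate 730 c [637.2 -36.1] size [95.2 91.6] ang 89.34 z [61.3 62.7 64.9]
side0 base 749 c [611.  -37.3] size [149.9  94.7] ang 0.61 z [36.6 38.6 41.6]
side0 (np.float64(0.7642782969885774), np.float64(638.0), np.float64(-28.0), np.float64(0.0))
pin head [543.97267524  -9.43903162 172.21338441] normal [-0.55555703 -0.22385122  0.80077901] [96.35830448 88.77388187 39.75026528]
handle 516 c [447.7 251. ] size [114.2  23.1] ang 19.6 z [53.2 56.4 59.3]
```

```bash
python3 -m pendant '[{"linear":[60,45,0],"twist":-3},{"linear":[110,80,0],"twist":-8},{"linear":[160,118,-15],"twist":-14},{"linear":[210,155,-30],"twist":-18.5},{"linear":[260,192,-45],"twist":-18.5},{"linear":[300,220,-60],"twist":-18.5},{"linear":[316,233,-70],"twist":-18.5},{"linear":[316,233,-70],"twist":-18.5},{"linear":[316,233,-110],"twist":-18.5},{"linear":[316,233,-149],"twist":-18.5},{"linear":[316,233,-149],"twist":-18.5},{"linear":[316,233,-149],"twist":-18.5}]' 0
python3 -m pendant '[{"linear":[0,0,0],"twist":0},{"linear":[0,0,0],"twist":0},{"linear":[0,0,0],"twist":0},{"linear":[0,0,0],"twist":0},{"linear":[0,0,0],"twist":0},{"linear":[0,0,0],"twist":0}]' 255
```

```text
time: 1.6
tool_pos: [482.9, -266.2, 44.4]
tcp_rot: [-3.14, -0.001, -1.572]
contact_force: [-0.4, -0.2, 0.1]
grip_width: 91.8
time: 2.35
tool_pos: [482.6, -264.9, 42.8]
tcp_rot: [3.141, -0.0, -1.571]
contact_force: [0.2, 0.4, -0.9]
grip_width: 36.3
```

```bash
python3 -m pendant '[{"linear":[0,0,0],"twist":0},{"linear":[0,0,0],"twist":0},{"linear":[0,0,20],"twist":0},{"linear":[0,0,60],"twist":0},{"linear":[0,0,95],"twist":0},{"linear":[30,35,100],"twist":0},{"linear":[65,75,100],"twist":0},{"linear":[100,115,100],"twist":0},{"linear":[130,155,100],"twist":0},{"linear":[150,195,100],"twist":0},{"linear":[155,235,100],"twist":0},{"linear":[155,275,100],"twist":0},{"linear":[155,305,100],"twist":0},{"linear":[155,325,100],"twist":0},{"linear":[155,325,100],"twist":0},{"linear":[155,325,100],"twist":0}]' 255
python3 - <<'E'
from m import *
c=bot.capture("top"); A=cloud(c); cv2.imwrite("pics/t1.png",c["frame"][100:320,180:430].repeat(2,0).repeat(2,1))
c=bot.capture("side"); cv2.imwrite("pics/s1.png",c["frame"][130:330,180:430].repeat(2,0).repeat(2,1)); B=cloud(c)
np.save("side1.npy",B)
o=bot.get_obs()["tool_pos"]; print(o)
q=seg(B,(o[0]-35,o[0]+35,o[1]-35,o[1]+35),(60,o[2]-3)); desc("bush side",q)
for z in range(75,150,6): desc(z,seg(B,(o[0]-35,o[0]+35,o[1]-35,o[1]+35),(z,z+6)))
E
```

```text
time: 4.35
tool_pos: [637.6, 59.0, 142.6]
tcp_rot: [3.141, -0.001, -1.572]
contact_force: [-0.6, 0.9, -3.3]
grip_width: 28.1
[637.62623878  58.73346112 142.76769398]
bush side 287 c [636.4  54. ] size [44.8 48.9] ang 78.13 z [101.2 108.3 136.3]
75 0
81 0
87 0
93 5 c [634.3  42.7] size [10.2 41.2] ang 78.45 z [97.6 98.4 98.6]
99 47 c [636.1  53.9] size [44.4 48.3] ang 79.05 z [ 99.7 102.8 104.9]
105 105 c [634.9  52.8] size [40.4 48.7] ang 64.98 z [105.2 106.7 108.8]
111 27 c [634.9  49.3] size [13.2 28.9] ang 74.1 z [111.3 113.3 116.6]
117 27 c [634.6  49.1] size [16.4 28.7] ang 71.96 z [117.7 119.7 122.6]
123 28 c [634.7  49. ] size [14.8 28.6] ang 73.26 z [123.7 125.8 128.2]
129 27 c [634.5  49.3] size [11.6 28.5] ang 71.28 z [129.6 131.7 134.2]
135 25 c [635.1  49. ] size [14.4 28.5] ang 76.18 z [135.2 138.8 140.7]
141 27 c [634.   48.4] size [11.9 28.2] ang 68.72 z [141.2 144.5 146.5]
147 28 c [635.6  50.5] size [15.3 28.7] ang 76.7 z [147.6 149.5 152.6]
```

View pics/s1.png

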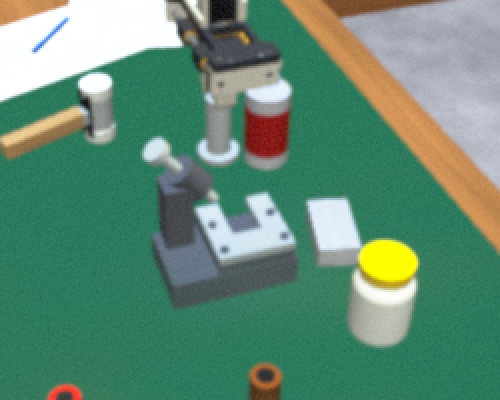

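The picture shows the bush upright in the jaws at (217,130), off the +y side of the slot. I'll lower it and slide it in.

```bash
python3 -m pendant '[{"linear":[1,0,-30],"twist":0},{"linear":[1,0,-58],"twist":0},{"linear":[1,0,-58],"twist":0},{"linear":[1,-12,-58],"twist":0},{"linear":[1,-24,-58],"twist":0},{"linear":[1,-36,-58],"twist":0},{"linear":[1,-46,-58],"twist":0},{"linear":[1,-56,-58],"twist":0},{"linear":[1,-56,-58],"twist":0}]'
python3 -m pendant '[{"linear":[0,-8,0],"twist":0},{"linear":[0,-16,0],"twist":0},{"linear":[0,-22,0],"twist":0},{"linear":[0,-28,0],"twist":0},{"linear":[0,-28,0],"twist":0}]'
```

```text
time: 5.58
tool_pos: [638.6, 3.2, 84.8]
tcp_rot: [-3.142, -0.0, -1.572]
contact_force: [0.7, -0.1, -3.4]
grip_width: 28.4
time: 6.2
tool_pos: [638.6, -24.4, 84.8]
tcp_rot: [-3.142, -0.0, -1.572]
contact_force: [0.2, -0.7, -3.7]
grip_width: 28.4
```

```bash
for i in 1 2 3; do python3 -m pendant '[{"linear":[0,-1,0],"twist":0},{"linear":[0,-2.5,0],"twist":0},{"linear":[0,-2.5,0],"twist":0}]' | egrep 'pos|force'; done
```

```text
tool_pos: [638.6, -26.4, 84.8]
contact_force: [-0.5, 0.5, -3.8]
tool_pos: [638.6, -29.0, 84.8]
contact_force: [1.0, 0.1, -3.5]
tool_pos: [638.6, -31.5, 84.9]
contact_force: [0.5, 0.5, -3.2]
```

```bash
for i in 1 2 3; do python3 -m pendant '[{"linear":[0,-1,0],"twist":0},{"linear":[0,-1,0],"twist":0}]' | egrep 'pos|force'; done
```

```text
tool_pos: [638.6, -32.0, 84.9]
contact_force: [0.1, 2.1, -2.5]
tool_pos: [638.6, -32.5, 85.0]
contact_force: [-0.3, 5.3, -1.7]
tool_pos: [638.7, -33.0, 85.1]
contact_force: [0.1, 6.7, -0.6]
```

Contact came at y≈-31.7, where it was expected. I'll back off about 1 mm, lower and release.

```bash
python3 -m pendant '[{"linear":[0,1.8,0],"twist":0},{"linear":[0,1.8,-1],"twist":0},{"linear":[0,1.8,-2],"twist":0},{"linear":[0,1.8,-2],"twist":0}]' 
python3 -m pendant '[{"linear":[0,0,0],"twist":0},{"linear":[0,0,0],"twist":0},{"linear":[0,0,0],"twist":0},{"linear":[0,0,0],"twist":0},{"linear":[0,0,0],"twist":0}]' 150
python3 -m pendant '[{"linear":[0,0,30],"twist":0},{"linear":[0,0,80],"twist":0},{"linear":[0,0,130],"twist":0},{"linear":[0,40,160],"twist":0},{"linear":[-20,100,160],"twist":0},{"linear":[-40,160,160],"twist":0},{"linear":[-40,160,160],"twist":0}]' 0
python3 - <<'E'
from m import *
for n in("top","side"):
    c=bot.capture(n); A=cloud(c); np.save(n+"2.npy",A)
    desc(n+" bush top",seg(A,(615,665,-60,0),(115,130)))
    if n=="side": cv2.imwrite("pics/s2.png",cv2.resize(c["frame"][150:330,180:430],None,fx=2.5,fy=2.5))
E
```

```text
time: 8.57
tool_pos: [638.7, -32.3, 83.1]
tcp_rot: [-3.141, 0.0, -1.571]
contact_force: [0.2, 5.3, 0.3]
grip_width: 28.2
time: 9.2
tool_pos: [638.6, -32.8, 82.9]
tcp_rot: [-3.142, -0.0, -1.571]
contact_force: [0.4, 0.4, 1.1]
grip_width: 37.7
time: 10.07
tool_pos: [597.1, 131.5, 243.4]
tcp_rot: [-3.141, 0.001, -1.565]
contact_force: [0.5, -0.4, -0.1]
grip_width: 91.6
top bush top 158 c [638.7 -31.6] size [28.3 27.7] ang 1.2 z [119.3 122.7 125.7]
side bush top 110 c [637.6 -32. ] size [29.4 26.9] ang 69.85 z [116.  121.  123.3]
```

View pics/s2.png

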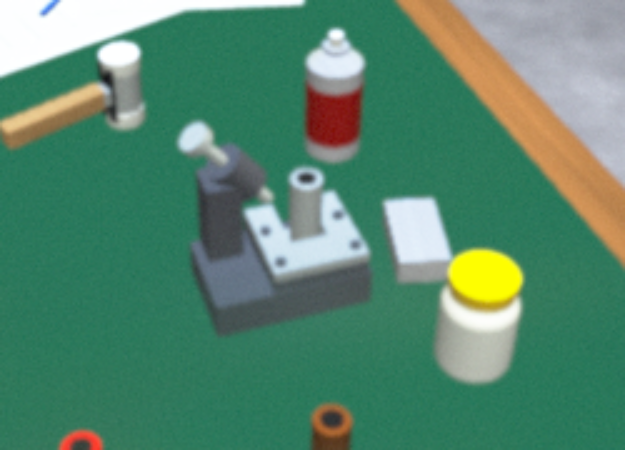

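Picture: the bush stands in the slot end at (306,205), upright, with the pin still up. The top measures (638.7,-31.6,122.7), which is right. Next I'll take the mallet, first at about 100 mm along the handle, to learn how the grip holds it in pitch.

```bash
python3 -m pendant '[{"linear":[-50,40,0],"twist":8},{"linear":[-100,80,-20],"twist":16},{"linear":[-140,110,-60],"twist":19.6},{"linear":[-158.6,120.3,-110],"twist":19.6},{"linear":[-158.6,120.3,-150],"twist":19.6},{"linear":[-158.6,120.3,-190],"twist":19.6},{"linear":[-158.6,120.3,-217],"twist":19.6},{"linear":[-158.6,120.3,-217],"twist":19.6},{"linear":[-158.6,120.3,-217],"twist":19.6}]' 0
python3 -m pendant '[{"linear":[0,0,0],"twist":0},{"linear":[0,0,0],"twist":0},{"linear":[0,0,0],"twist":0},{"linear":[0,0,0],"twist":0},{"linear":[0,0,0],"twist":0},{"linear":[0,0,0],"twist":0},{"linear":[0,0,0],"twist":0},{"linear":[0,0,0],"twist":0}]' 255
python3 -m pendant '[{"linear":[0,0,20],"twist":0},{"linear":[0,0,45],"twist":0},{"linear":[0,0,70],"twist":0},{"linear":[0,0,90],"twist":0},{"linear":[0,0,100],"twist":0},{"linear":[0,0,100],"twist":0},{"linear":[0,0,100],"twist":0}]'
python3 - <<'E'
from m import *
print(bot.get_obs()["moment"])
for n in("top","side"):
    c=bot.capture(n); A=cloud(c); np.save(n+"3.npy",A)
    if n=="side": cv2.imwrite("pics/s3.png",cv2.resize(c["frame"][90:270,140:390],None,fx=2.5,fy=2.5))
E
```

```text
time: 11.3
tool_pos: [441.3, 247.3, 26.8]
tcp_rot: [-3.14, -0.0, -1.23]
contact_force: [-0.1, 0.0, 0.9]
grip_width: 91.7
time: 12.3
tool_pos: [439.9, 247.7, 25.8]
tcp_rot: [3.141, -0.0, -1.229]
contact_force: [0.3, -0.0, -0.2]
grip_width: 16.1
time: 13.18
tool_pos: [439.4, 247.5, 125.0]
tcp_rot: [3.14, -0.0, -1.229]
contact_force: [-0.4, -0.5, -0.9]
grip_width: 0.7
[-0.02714294  0.013161    0.03101317]
```

View pics/s3.png

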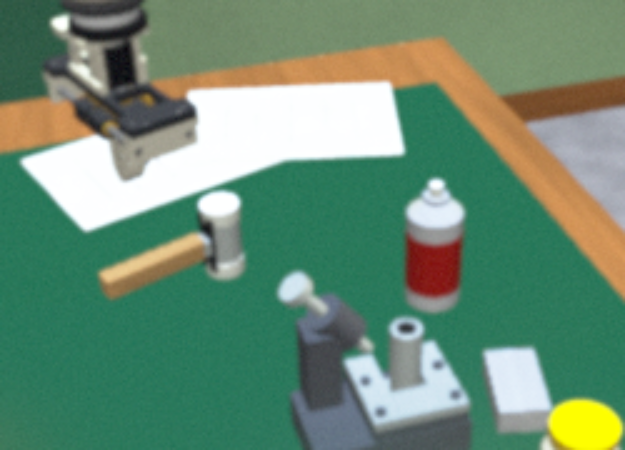

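The fingers closed on nothing; the mallet is still on the bench with its handle at about (150,265). I'll measure it again.

Run:
```python
from m import *
for n in("top0","top2","top3","side3"):
    A=np.load(n+".npy")
    desc(n+" head",seg(A,(480,580,230,330),(82,97)))
    H=seg(A,(350,500,180,320),(48,64)); desc(n+" handle",H)
    for x in (400,420,440,460,480): desc(x,seg(A,(x-6,x+6,180,320),(48,64)))
```

```text
top0 head 305 c [534.8 281.8] size [42.3 41. ] ang 27.96 z [85.8 89.5 92. ]
top0 handle 526 c [447.7 251. ] size [114.2  23.1] ang 19.6 z [52.4 56.4 59.3]
400 61 c [399.9 234.2] size [11.3 24.1] ang 1.18 z [53.  56.2 58.4]
420 63 c [419.6 240.9] size [11.2 25.6] ang 0.65 z [53.3 57.  58.9]
440 56 c [439.4 248. ] size [11.1 25.8] ang 0.63 z [53.2 55.9 58. ]
460 56 c [460.4 255.8] size [ 9.  26.1] ang 0.86 z [52.6 56.2 59.7]
480 54 c [480.4 262.1] size [ 9.1 23.4] ang 0.47 z [52.4 56.7 59.6]
top2 head 304 c [534.5 281.9] size [41.4 40.9] ang 49.57 z [86.3 89.3 92.3]
top2 handle 56 c [492.8 266.9] size [11.2 24.2] ang 2.1 z [52.4 56.6 59.3]
400 0
420 0
440 0
460 0
480 0
top3 head 306 c [534.7 281.4] size [40.3 41.4] ang 58.25 z [86.2 89.5 91.9]
top3 handle 378 c [447.8 250.8] size [114.3  22.8] ang 19.5 z [51.9 56.4 59.4]
400 61 c [399.9 234.3] size [11.2 23.5] ang 0.58 z [53.4 56.  59. ]
420 37 c [418.5 238.9] size [ 8.9 23.3] ang 0.47 z [51.8 56.4 59.2]
440 39 c [441.6 250. ] size [ 6.7 23.5] ang 0.73 z [51.8 56.  60. ]
460 56 c [460.4 255.8] size [ 9. 26.] ang 0.89 z [51.3 56.  59.7]
480 31 c [476.9 260.6] size [ 9.6 19.8] ang 23.44 z [50.7 56.5 59. ]
side3 head 131 c [532.7 280.7] size [43.4 43.8] ang 20.03 z [83.7 87.9 90.2]
side3 handle 267 c [446. 250.] size [114.7  29.2] ang 16.98 z [48.8 54.8 57.3]
400 29 c [400.  231.6] size [11. 20.] ang 0.28 z [49.5 54.9 57.3]
420 31 c [420.1 240. ] size [25.9 11.4] ang 88.0 z [49.8 54.8 56.8]
440 31 c [440.2 244.8] size [25.3 11.5] ang 87.59 z [48.9 54.  56.5]
460 30 c [460.1 255.9] size [26.8 10.9] ang 87.36 z [48.6 55.1 57.6]
480 27 c [480.3 259.4] size [10.9 28.3] ang 2.66 z [50.4 55.1 57. ]
```

Run:
```python
from m import *
for n in("side3","top3"):
    A=np.load(n+".npy")
    for z in range(70,240,10): desc((n,z),seg(A,(330,560,150,400),(z,z+10)))
print(bot.get_obs())
```

```text
('side3', 70) 57 c [528.4 268.9] size [20.5 44.8] ang 74.48 z [70.9 75.3 79.8]
('side3', 80) 127 c [534.2 282. ] size [45.1 41.8] ang 78.83 z [81.8 87.6 89.7]
('side3', 90) 11 c [537.3 278.6] size [37.3 22.5] ang 48.82 z [90.1 90.3 90.8]
('side3', 100) 0
('side3', 110) 0
('side3', 120) 0
('side3', 130) 0
('side3', 140) 0
('side3', 150) 3
('side3', 160) 18 c [436.7 241.4] size [15.7 30.2] ang 69.03 z [161.1 165.5 169.5]
('side3', 170) 44 c [432.6 240.9] size [19.7 41.4] ang 50.39 z [170.8 174.9 179.3]
('side3', 180) 26 c [432.7 243.8] size [15.2 34.7] ang 26.46 z [180.6 184.9 189.4]
('side3', 190) 24 c [429.2 242.5] size [ 2.4 38.6] ang 20.85 z [190.2 194.9 199.3]
('side3', 200) 17 c [430.2 238.5] size [ 1.6 28.8] ang 19.17 z [200.8 204.6 208.4]
('side3', 210) 1
('side3', 220) 78 c [439.8 244.2] size [ 73.1 173. ] ang 19.21 z [224.1 227.9 229.6]
('side3', 230) 205 c [439.  244.2] size [ 73.9 175.6] ang 19.85 z [230.7 235.3 239.5]
('top3', 70) 26 c [529.9 271. ] size [19.3 45.9] ang 73.17 z [71.8 76.4 79.4]
('top3', 80) 193 c [534.7 281. ] size [40.  41.8] ang 67.77 z [82.5 88.6 89.8]

[... 407 characters left out ...]
ng 19.81 z [230.6 236.4 239.6]
{'time': 13.275, 'joint_positions': array([ 3.60879177e-01,  3.71835587e-01,  1.67892634e+00, -1.09787272e-04,
        1.09247376e+00,  1.58977473e+00]), 'dq': array([-0.00112866, -0.00146273, -0.00485371, -0.00021297,  0.00252079,
        0.0009455 ]), 'tau': array([ 1.03277096e-02, -4.25686812e+01, -2.22142124e+01,  3.10973008e-02,
       -7.96889397e-02, -5.97114490e-05]), 'tool_pos': array([439.49453532, 247.49149263, 125.0009865 ]), 'tcp_rot': array([ 3.13995176e+00, -1.28545325e-04, -1.22884483e+00]), 'contact_force': array([-0.26888119, -0.21354974, -0.6334988 ]), 'moment': array([ 0.00061051, -0.0071992 ,  0.01514402]), 'grip_width': 0.6670001885271736}
```

Run:
```python
from m import *
A=np.load("side1.npy"); print("TCP z 142.7")
for z in range(130,250,6): desc(z,seg(A,(560,720,-60,180),(z,z+6)))
A=np.load("side2.npy"); print("TCP 597,131.5,243")
for z in range(230,330,6): desc(z,seg(A,(520,680,20,250),(z,z+6)))
A=np.load("side0.npy"); print("TCP0")
for z in range(180,270,6): desc(z,seg(A,(80,260,-620,-400),(z,z+6)))
```

```text
TCP z 142.7
130 80 c [603.9  16.4] size [115.5  36.9] ang 42.97 z [130.5 133.3 135.5]
136 80 c [600.4  20.9] size [114.7  34.4] ang 47.59 z [136.1 139.4 141.4]
142 86 c [604.6  23.1] size [110.4  27.9] ang 45.69 z [142.3 145.  147.7]
148 52 c [603.2  22.4] size [105.3  26.8] ang 44.31 z [148.3 150.4 153.8]
154 27 c [601.1  30.7] size [106.7  23.2] ang 33.37 z [154.5 156.6 159.6]
160 26 c [634.5  49. ] size [13.3 28. ] ang 71.81 z [160.8 161.9 165.7]
166 29 c [633.8  49. ] size [11.4 28. ] ang 65.69 z [166.2 168.2 171.3]
172 16 c [628.3  57.5] size [15.  37.3] ang 26.12 z [172.2 175.3 177.4]
178 32 c [629.2  54.5] size [17.4 44.2] ang 22.69 z [179.3 181.5 182.8]
184 23 c [628.5  54.5] size [19.7 59.1] ang 19.07 z [184.6 187.6 189.5]
190 33 c [627.9  52.2] size [19.1 61.8] ang 18.89 z [190.5 193.5 195.8]
196 29 c [628.2  50.7] size [19.6 60.5] ang 19.82 z [196.4 200.  201.7]
202 11 c [629.1  47.6] size [21.  50.7] ang 23.18 z [202.5 203.6 205.9]
208 0
214 0
220 0
226 0
232 0
238 29 c [638.4  56. ] size [ 63.  170.3] ang 2.43 z [241.6 243.1 243.8]
244 135 c [635.9  54.5] size [ 70.6 171
[... 152 characters left out ...]
z [278.5 281.9 283.3]
284 24 c [588.3 127.9] size [ 22.2 121.8] ang 9.75 z [284.4 287.2 289.5]
290 35 c [587.8 123.3] size [ 21.7 123.3] ang 10.48 z [290.3 293.3 295.8]
296 31 c [587.6 128.3] size [ 20.4 132.2] ang 9.22 z [296.4 299.  301.8]
302 31 c [587.2 126.6] size [ 22.3 129.9] ang 10.25 z [302.8 305.4 307.8]
308 30 c [587.1 126.6] size [ 22.5 130.5] ang 9.89 z [308.2 310.8 313.3]
314 30 c [586.8 124.5] size [ 23.1 127.3] ang 10.67 z [314.6 317.1 319.5]
320 35 c [593.8  67.6] size [16.1 27.5] ang 55.3 z [320.5 322.9 325.7]
326 25 c [596.2  65.5] size [11.  23.6] ang 67.52 z [326.1 329.  331.5]
TCP0
180 0
186 0
192 0
198 0
204 0
210 0
216 0
222 0
228 0
234 0
240 0
246 0
252 0
258 0
264 0
```

Both cameras agree that the real fingertips are about 33 mm above the reported TCP: the body and finger heights match in three frames, and the fingers shut above the 58 mm handle top. So I'll go about 33 mm lower, watching the force.

```bash
python3 -m pendant '[{"linear":[0,0,0],"twist":0},{"linear":[0,0,0],"twist":0},{"linear":[0,0,0],"twist":0},{"linear":[0,0,0],"twist":0},{"linear":[0,0,-30],"twist":0},{"linear":[0,0,-60],"twist":0},{"linear":[0,0,-90],"twist":0},{"linear":[0,0,-110],"twist":0},{"linear":[0,0,-115],"twist":0},{"linear":[0,0,-115],"twist":0}]' 0
python3 -m pendant '[{"linear":[0,0,-6],"twist":0},{"linear":[0,0,-11],"twist":0},{"linear":[0,0,-16],"twist":0},{"linear":[0,0,-16],"twist":0}]'
```

```text
time: 14.52
tool_pos: [440.2, 247.8, 11.1]
tcp_rot: [-3.141, -0.0, -1.229]
contact_force: [-0.2, 0.4, 1.2]
grip_width: 91.1
time: 15.02
tool_pos: [439.7, 247.6, -5.5]
tcp_rot: [3.141, -0.0, -1.229]
contact_force: [-0.1, -0.5, 0.2]
grip_width: 91.6
```

```bash
python3 -m pendant '[{"linear":[0,0,0],"twist":0},{"linear":[0,0,0],"twist":0},{"linear":[0,0,0],"twist":0},{"linear":[0,0,0],"twist":0},{"linear":[0,0,0],"twist":0},{"linear":[0,0,0],"twist":0},{"linear":[0,0,0],"twist":0},{"linear":[0,0,0],"twist":0},{"linear":[0,0,0],"twist":0}]' 255
python3 -m pendant '[{"linear":[0,0,20],"twist":0},{"linear":[0,0,45],"twist":0},{"linear":[0,0,70],"twist":0},{"linear":[0,0,90],"twist":0},{"linear":[0,0,110],"twist":0},{"linear":[0,0,130],"twist":0},{"linear":[0,0,130],"twist":0},{"linear":[0,0,130],"twist":0}]'
python3 - <<'E'
from m import *
print(bot.get_obs()["moment"])
for n in("top","side"):
    c=bot.capture(n); A=cloud(c); np.save(n+"4.npy",A)
    if n=="side": cv2.imwrite("pics/s4.png",cv2.resize(c["frame"][90:270,140:390],None,fx=2.5,fy=2.5))
E
```

```text
time: 16.15
tool_pos: [439.9, 247.8, -5.2]
tcp_rot: [3.142, -0.0, -1.229]
contact_force: [-0.3, 0.4, 0.3]
grip_width: 21.7
time: 17.15
tool_pos: [439.0, 247.3, 123.6]
tcp_rot: [3.139, -0.0, -1.229]
contact_force: [0.4, -0.3, -3.9]
grip_width: 21.6
[-0.118498    0.35600367  0.00883071]
```

View pics/s4.png

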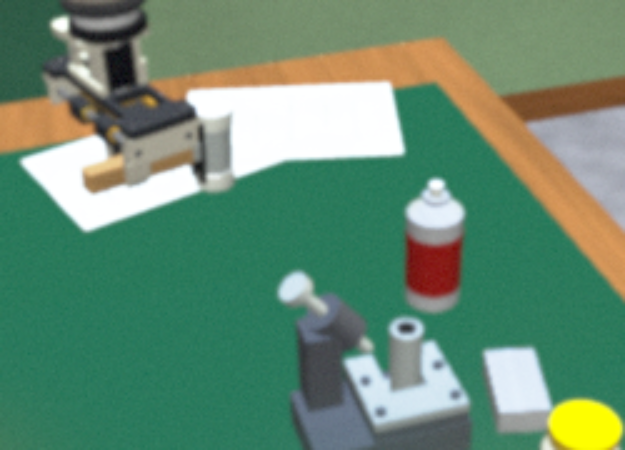

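The mallet is now held level by the handle, with the jaw at (140,160) and the head at (215,150). The wrist moment of 0.375 Nm is held without slipping.

The tool can't tilt, so I'll pivot the mallet in the jaws:
1. Set it down and regrip near the head.
2. Rest the handle's tail on the fixed pin housing.
3. Lower the hand until the mallet tilts by about 33°.

```bash
python3 -m pendant '[{"linear":[0,0,-40],"twist":0},{"linear":[0,0,-80],"twist":0},{"linear":[0,0,-110],"twist":0},{"linear":[0,0,-122],"twist":0},{"linear":[0,0,-129],"twist":0},{"linear":[0,0,-129],"twist":0},{"linear":[0,0,-129],"twist":0}]' 255
python3 -m pendant '[{"linear":[0,0,0],"twist":0},{"linear":[0,0,0],"twist":0},{"linear":[0,0,0],"twist":0},{"linear":[20,7,3],"twist":0},{"linear":[39.6,14.1,3],"twist":0},{"linear":[39.6,14.1,3],"twist":0},{"linear":[39.6,14.1,3],"twist":0}]' 130
python3 -m pendant '[{"linear":[0,0,0],"twist":0},{"linear":[0,0,0],"twist":0},{"linear":[0,0,0],"twist":0},{"linear":[0,0,0],"twist":0},{"linear":[0,0,0],"twist":0},{"linear":[0,0,0],"twist":0}]' 255
python3 - <<'E'
from m import *
A=cloud(bot.capture("top")); desc("head",seg(A,(480,580,230,330),(82,97)))
E
python3 -m pendant '[{"linear":[0,0,20],"twist":0},{"linear":[0,0,60],"twist":0},{"linear":[0,0,110],"twist":0},{"linear":[0,0,160],"twist":0},{"linear":[0,0,200],"twist":0},{"linear":[0,0,200],"twist":0},{"linear":[0,0,200],"twist":0}]'; python3 -c "
from plant import bot; o=bot.get_obs();print(o['moment'],o['joint_positions'])"
```

```text
time: 18.12
tool_pos: [440.6, 248.0, -3.2]
tcp_rot: [-3.14, -0.0, -1.229]
contact_force: [-3.2, -0.9, 1.9]
grip_width: 22.0
time: 19.0
tool_pos: [478.5, 261.4, -1.5]
tcp_rot: [3.14, -0.0, -1.229]
contact_force: [-0.6, -0.3, -0.3]
grip_width: 45.1
time: 19.75
tool_pos: [479.4, 261.8, -1.2]
tcp_rot: [3.141, -0.0, -1.229]
contact_force: [-0.5, -0.2, 0.8]
grip_width: 21.5
head 38 c [532.6 265.7] size [19.1 12.4] ang 26.02 z [82.9 93.1 96. ]
time: 20.68
tool_pos: [478.5, 261.4, 197.0]
tcp_rot: [3.138, -0.0, -1.229]
contact_force: [-0.5, 0.1, -5.5]
grip_width: 21.8
[-0.00613163  0.09178415  0.00642031] [ 3.59455280e-01  3.77443151e-01  1.45620169e+00 -1.16861382e-04
  1.31133019e+00  1.58831340e+00]
```

```bash
python3 -m pendant '[{"linear":[5,-15,0],"twist":9},{"linear":[15,-40,0],"twist":18},{"linear":[35,-75,0],"twist":28},{"linear":[60,-110,0],"twist":38},{"linear":[80,-145,0],"twist":48},{"linear":[98,-175,0],"twist":58},{"linear":[105,-188,-10],"twist":67},{"linear":[105.5,-188.6,-30],"twist":70.4},{"linear":[105.5,-188.6,-55],"twist":70.4},{"linear":[105.5,-188.6,-63],"twist":70.4},{"linear":[105.5,-188.6,-63],"twist":70.4},{"linear":[105.5,-188.6,-63],"twist":70.4}]'
python3 - <<'E'
from m import *
print(bot.get_obs()["moment"])
for n in("top","side"):
    c=bot.capture(n); A=cloud(c); np.save(n+"5.npy",A)
    if n=="side": cv2.imwrite("pics/s5.png",cv2.resize(c["frame"][90:290,180:430],None,fx=2.5,fy=2.5))
E
```

```text
time: 22.18
tool_pos: [585.4, 73.2, 136.3]
tcp_rot: [3.141, -0.001, 0.0]
contact_force: [0.1, 0.5, -2.8]
grip_width: 21.6
[-0.17250816 -0.06608083 -0.00461168]
```

View pics/s5.png

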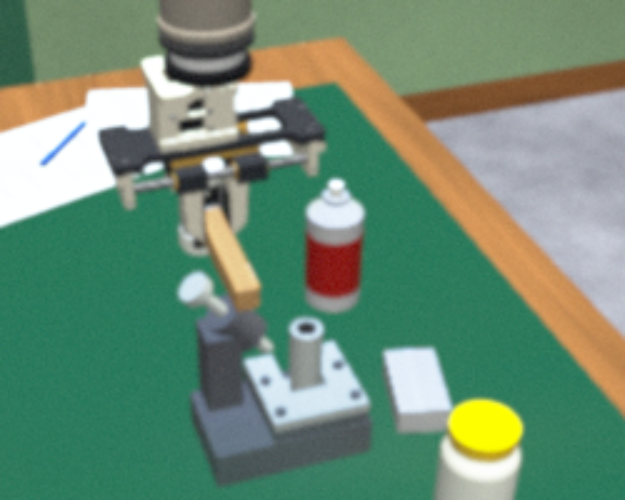

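The mallet is held level with its tail at (245,295), over the pin housing.

```bash
cat > tilt.py <<'E'
from m import *
def handle(A,box,zr,ax):
    Q=seg(A,box,zr); 
    b=np.arange(Q[:,ax].min(),Q[:,ax].max(),8.)
    T=[]
    for t in b:
        s=Q[(Q[:,ax]>=t)&(Q[:,ax]<t+8)]
        if len(s)>6: k=s[:,2]>np.percentile(s[:,2],60); T.append([t+4,np.median(s[k,2]),np.median(s[:,1-ax])])
    T=np.array(T); p=np.polyfit(T[:,0],T[:,1],1); return T,p
E
python3 - <<'E'
from tilt import *
for n in("top5","side5"):
    T,p=handle(np.load(n+".npy"),(568,602,-40,35),(165,215),1); print(n,np.round(T,1).tolist(),"deg",np.degrees(np.arctan(p[0])))
for z in (140,148,156): desc(z,seg(np.load("top4.npy"),(560,620,-30,20),(z-8,z)))
E
```

```text
top5 [[-26.8, 180.4, 583.6], [-18.8, 181.5, 584.9], [-10.8, 181.8, 582.9], [-2.8, 182.3, 583.6], [5.2, 182.2, 584.6], [13.2, 183.7, 584.2], [21.2, 183.1, 578.5]] deg 3.370178055017826
side5 [[-28.8, 178.1, 584.3], [-20.8, 180.2, 582.0], [-12.8, 180.6, 582.0], [-4.8, 181.3, 581.4], [3.2, 181.7, 583.9], [11.2, 182.1, 580.6], [19.2, 182.3, 580.3], [27.2, 183.4, 581.9], [35.2, 183.7, 577.0]] deg 4.262593662094204
140 76 c [579.7  -5.2] size [38.1 37.1] ang 1.6 z [132.7 136.6 139.6]
148 122 c [578.3  -4.9] size [35.1 26.4] ang 86.89 z [140.9 143.8 147.2]
156 58 c [576.2  -5.2] size [21.9 22.2] ang 46.34 z [148.1 149.6 153.9]
```

```bash
python3 -m pendant '[{"linear":[0,0,-6],"twist":0},{"linear":[0,0,-11],"twist":0},{"linear":[0,0,-15],"twist":0},{"linear":[0,0,-15],"twist":0}]'
python3 -m pendant '[{"linear":[0,0,-5],"twist":0},{"linear":[0,0,-10],"twist":0},{"linear":[0,0,-10],"twist":0}]'
```

```text
time: 22.78
tool_pos: [585.0, 73.3, 120.5]
tcp_rot: [-3.142, 0.0, 0.0]
contact_force: [0.3, 0.8, -2.2]
grip_width: 21.8
time: 23.15
tool_pos: [584.8, 73.2, 110.2]
tcp_rot: [3.142, 0.001, -0.0]
contact_force: [-1.0, 2.2, -2.0]
grip_width: 21.6
```

```bash
python3 - <<'E'
from tilt import *
for n in("top","side"):
    A=cloud(bot.capture(n))
    try:
        T,p=handle(A,(565,605,-40,35),(158,215),1); print(n,np.round(T,1).tolist(),"deg",np.degrees(np.arctan(p[0])))
    except Exception as e: print(e)
E
python3 -m pendant '[{"linear":[0,0,-7],"twist":0},{"linear":[0,0,-14],"twist":0},{"linear":[0,0,-14],"twist":0}]'
```

```text
top [[-27.5, 182.3, 584.2], [-19.5, 183.7, 584.2], [-11.5, 181.6, 583.8], [-3.5, 179.9, 583.9], [4.5, 177.9, 584.2], [12.5, 176.0, 584.4], [20.5, 174.7, 577.8]] deg -10.57278354083945
side [[-28.8, 177.6, 584.2], [-20.8, 182.5, 578.3], [-12.8, 180.9, 579.0], [-4.8, 178.5, 574.3], [3.2, 176.6, 583.4], [11.2, 174.4, 580.4], [19.2, 172.9, 580.5], [27.2, 170.9, 579.2]] deg -9.822250129481464
time: 23.62
tool_pos: [584.8, 73.0, 96.0]
tcp_rot: [3.141, 0.001, -0.0]
contact_force: [1.4, 0.3, -2.6]
grip_width: 21.6
```

Pivoting works, with the tilt about 13° before the last step. Continuing.

```bash
python3 -m pendant '[{"linear":[0,0,-7],"twist":0},{"linear":[0,0,-14],"twist":0},{"linear":[0,0,-20],"twist":0},{"linear":[0,0,-20],"twist":0}]'
python3 - <<'E'
from tilt import *
print(bot.get_obs()["moment"])
for n in("top","side"):
    A=cloud(bot.capture(n))
    T,p=handle(A,(565,605,-40,35),(145,215),1); print(n,np.round(T,1).tolist(),"deg",np.degrees(np.arctan(p[0])))
E
```

```text
time: 24.12
tool_pos: [584.7, 73.7, 76.0]
tcp_rot: [-3.141, 0.001, -0.0]
contact_force: [-0.4, 2.7, -2.0]
grip_width: 21.7
[ 0.16128875 -0.14270621  0.02721304]
top [[-17.7, 175.7, 581.8], [-9.7, 182.9, 580.6], [-1.7, 189.3, 579.6], [6.3, 186.1, 582.6], [14.3, 179.1, 581.0]] deg 7.197914555939163
side [[-16.7, 175.8, 581.3], [-8.7, 183.0, 580.9], [-0.7, 188.1, 580.5], [7.3, 170.5, 573.9], [15.3, 168.6, 573.4], [23.3, 164.4, 573.3]] deg -22.818743568609936
```

```bash
python3 -m pendant '[{"linear":[0,0,40],"twist":0},{"linear":[0,0,85],"twist":0},{"linear":[0,0,130],"twist":0},{"linear":[-5,-5,165],"twist":8},{"linear":[-10,-15,169],"twist":18},{"linear":[-15,-25,169],"twist":28},{"linear":[-22,-35,169],"twist":38},{"linear":[-29,-45,169],"twist":48},{"linear":[-36,-55,169],"twist":58},{"linear":[-42,-65,169],"twist":68},{"linear":[-48,-73,169],"twist":78},{"linear":[-51,-78.5,169],"twist":86},{"linear":[-51,-78.5,169],"twist":90},{"linear":[-51,-78.5,169],"twist":90},{"linear":[-51,-78.5,169],"twist":90}]'
python3 - <<'E'
from tilt import *
o=bot.get_obs(); print(o["moment"],o["tool_pos"],o["joint_positions"])
for n in("top","side"):
    c=bot.capture(n); A=cloud(c); np.save(n+"6.npy",A)
    if n=="side": cv2.imwrite("pics/s6.png",cv2.resize(c["frame"][90:290,180:430],None,fx=2.5,fy=2.5))
E
```

```text
time: 26.1
tool_pos: [533.9, -5.3, 245.7]
tcp_rot: [-3.141, -0.0, 1.569]
contact_force: [0.7, 0.2, -4.2]
grip_width: 22.0
[ 0.13275705 -0.26012285 -0.01416096] [533.9344729   -5.28273773 245.73452594] [-1.53503104e-01  3.22893803e-01  1.40203124e+00  5.29829638e-05
  1.41701015e+00 -1.72284176e+00]
```

View pics/s6.png

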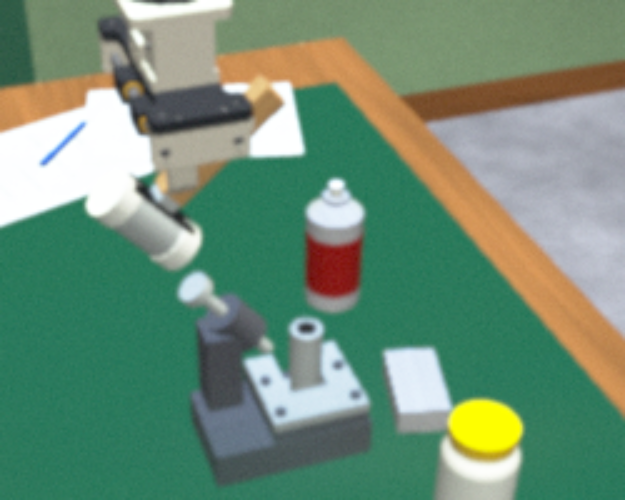

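The mallet is tilted in the jaws, with its head at (145,220) and lower face toward the pin head at (195,290). I'll fit the head cylinder to get the angle and offset.

```bash
cat > cyl.py <<'E'
from m import *
from scipy.optimize import least_squares
def fit(As,box,zr,th0=0.6):
    Q=np.vstack([seg(A,box,zr) for A in As])
    def f(p):
        th,ph,x0,y0,z0=p
        a=np.array([-np.sin(th),ph,np.cos(th)]);a/=np.linalg.norm(a)
        d=Q-[x0,y0,z0]; s=d@a; r=np.linalg.norm(d-np.outer(s,a),axis=1)
        # capped cylinder sdf
        u=r-22; w=abs(s)-45
        return np.where((u<0)&(w<0),np.maximum(u,w),np.hypot(np.maximum(u,0),np.maximum(w,0)))
    c=Q.mean(0); best=None
    for dx in(-15,0,15):
        for dz in (-15,0,15):
            r=least_squares(f,[th0,0,c[0]+dx,c[1],c[2]+dz],loss="soft_l1",f_scale=3)
            if best is None or r.cost<best.cost: best=r
    p=best.x; a=np.array([-np.sin(p[0]),p[1],np.cos(p[0])]);a/=np.linalg.norm(a)
    print(len(Q),"med|res|",np.median(abs(f(p))),"tilt",np.degrees(p[0]),"ph",np.degrees(p[1]),"centre",p[2:],"face",p[2:]-45*a)
E
python3 - <<'E'
from cyl import *
T,S=np.load("top6.npy"),np.load("side6.npy")
for box in [(420,540,-45,35)]:
    fit([S],(420,522,-45,35),(190,300)); fit([T],(420,522,-45,35),(190,300)); fit([T,S],(420,522,-45,35),(190,300))
# current pin head plane
for n,A in(("top4",np.load("top4.npy")),("side4",np.load("side4.npy"))):
    H=seg(A,(520,560,-25,15),(163,195)); c=np.median(H,0); print(n,len(H),c,H.mean(0),H.min(0),H.max(0))
E
```

```text
814 med|res| 0.867267980476683 tilt 40.678949094783626 ph -0.23977348107117508 centre [505.91170662  -4.28282653 250.06779411] face [535.24334148  -4.09451052 215.94126875]
642 med|res| 0.6419396400630362 tilt 41.760657086946566 ph 0.1222665771842187 centre [506.66513769  -6.03731178 250.75498755] face [536.63598844  -6.13333951 217.18805615]
1456 med|res| 0.7855515242824946 tilt 40.79327583744791 ph -0.5699403842394775 centre [506.06852535  -4.48005293 250.25653947] face [535.46700008  -4.03244494 216.18999679]
top4 183 [545.57966383  -5.354852   175.41160694] [545.62635757  -4.98807798 175.04563977] [532.52722067 -19.29911666 164.21724385] [559.88604709   8.40227544 183.27921541]
side4 130 [544.17280705 -10.47496951 172.9286515 ] [543.99161755  -9.29934191 172.81035013] [530.88826479 -22.48501888 163.55544884] [558.13187194   9.85315227 182.21851389]
```

Tilt is 41° against 38° wanted, and the face is 20 mm off the pin axis sideways with a 37 mm gap. I'll shift (-16,0,-12) and strike along the pin axis at about 0.2 m/s.

```bash
python3 -m pendant '[{"linear":[-16,0,-12],"twist":0},{"linear":[-16,0,-12],"twist":0},{"linear":[-16,0,-12],"twist":0},{"linear":[-0.6,0,-31.7],"twist":0},{"linear":[14.8,0,-51.4],"twist":0},{"linear":[28.4,0,-68.7],"twist":0},{"linear":[28.4,0,-68.7],"twist":0}]'
python3 -m pendant '[{"linear":[-18,0,23],"twist":0},{"linear":[-37,0,47],"twist":0},{"linear":[-37,0,47],"twist":0},{"linear":[-37,0,47],"twist":0}]'
python3 - <<'E'
from cyl import *
print(bot.get_obs()["tool_pos"])
T,S=[cloud(bot.capture(n)) for n in("top","side")]; np.save("side7.npy",S);np.save("top7.npy",T)
fit([T,S],(420,520,-45,35),(170,290))
for n,A in(("top",T),("side",S)):
    H=seg(A,(523,580,-25,15),(125,190)); H=H[H[:,2]>150]; desc(n,H)
    # housing pin axis: heights by x
    for x in range(528,592,8):
        q=H[(H[:,0]>=x)&(H[:,0]<x+8)]; 
        if len(q): print(x,len(q),np.round(np.percentile(q[:,2],[10,50,90]),1),end="; ")
    print()
E
```

```text
time: 27.08
tool_pos: [563.9, -5.5, 177.6]
tcp_rot: [3.14, 0.0, 1.571]
contact_force: [-3.1, -0.5, 3.6]
grip_width: 21.6
time: 27.58
tool_pos: [526.1, -5.3, 223.7]
tcp_rot: [3.141, -0.0, 1.571]
contact_force: [-0.7, 0.1, -4.5]
grip_width: 21.6
[526.07499247  -5.33863041 223.73212564]
1529 med|res| 0.926855426464428 tilt 38.69366115342722 ph -0.31314232042626805 centre [496.92294941  -4.87874947 229.86462623] face [525.05456324  -4.63281174 194.74266988]
top 0

side 98 c [566.3  -7.1] size [28.3 29.2] ang 82.59 z [150.7 156.2 161.9]
544 2 [150.7 150.8 150.9]; 552 39 [151.  153.1 156.5]; 560 42 [153.4 158.1 161.9]; 568 12 [154.2 157.  160.3]; 576 3 [150.7 150.7 152.9];
```

The pin went most of the way. The face is centred, with tilt now 38.7°. Second blow, a little softer, to the stop.

```bash
python3 -m pendant '[{"linear":[12.3,0,-15.8],"twist":0},{"linear":[24.6,0,-31.5],"twist":0},{"linear":[37,0,-47.3],"twist":0},{"linear":[48,0,-61.5],"twist":0},{"linear":[48,0,-61.5],"twist":0}]'
python3 -m pendant '[{"linear":[-18,0,23],"twist":0},{"linear":[-37,0,47],"twist":0},{"linear":[-60,0,77],"twist":0},{"linear":[-60,0,77],"twist":0},{"linear":[-60,0,77],"twist":0}]'
python3 - <<'E'
from cyl import *
print(bot.get_obs()["tool_pos"])
T,S=[],[]
for n in("top","side"):
    c=bot.capture(n);A=cloud(c);np.save(n+"8.npy",A)
    if n=="side": cv2.imwrite("pics/s8.png",cv2.resize(c["frame"][180:290,220:360],None,fx=5,fy=5))
    desc(n+" bush",seg(A,(615,665,-60,0),(115,130)))
    H=seg(A,(533,590,-25,15),(147,180)); desc(n+" pin",H)
A=np.load("side8.npy"); fit([A,np.load("top8.npy")],(410,515,-45,35),(185,300))
H0=seg(np.load("side4.npy"),(520,570,-25,15),(160,195)); print(np.median(H0,0))
E
```

```text
time: 28.3
tool_pos: [573.9, -5.3, 162.5]
tcp_rot: [-3.14, -0.0, 1.571]
contact_force: [-6.3, 0.4, 12.5]
grip_width: 21.5
time: 28.92
tool_pos: [513.8, -5.3, 238.5]
tcp_rot: [-3.141, -0.0, 1.571]
contact_force: [0.6, 0.2, -4.9]
grip_width: 22.0
[513.82575953  -5.28131522 238.46312125]
top bush 0
top pin 0
side bush 113 c [637.3 -32.7] size [30.6 26.9] ang 69.75 z [116.4 121.2 123.5]
side pin 96 c [567.1  -6.2] size [31.9 30.2] ang 39.74 z [147.4 150.5 155.8]
1691 med|res| 1.0801254806837122 tilt 37.238165449736925 ph -0.5529959958698695 centre [484.2100352   -4.84479443 245.51490635] face [511.43959714  -4.41049262 209.69085942]
[544.17280705 -10.87722337 172.40716147]
```

View pics/s8.png

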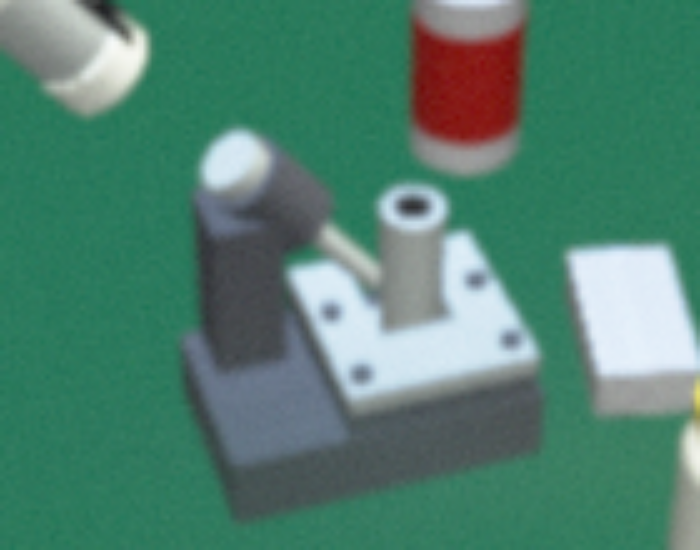

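Picture: the pin head at (235,170) sits on its housing, the shank reaches the slot mouth at (375,275), and the bush stands unmoved. Now I'll set the mallet down on open bench to the left.

```bash
python3 -m pendant '[{"linear":[-8,40,0],"twist":0},{"linear":[-16,90,0],"twist":0},{"linear":[-24,140,0],"twist":0},{"linear":[-30,190,-20],"twist":0},{"linear":[-34,230,-60],"twist":0},{"linear":[-34,255,-110],"twist":0},{"linear":[-34,255,-150],"twist":0},{"linear":[-34,255,-180],"twist":0},{"linear":[-34,255,-190],"twist":0},{"linear":[-34,255,-190],"twist":0}]'
for i in 1 2 3; do python3 -m pendant '[{"linear":[0,0,-4],"twist":0},{"linear":[0,0,-8],"twist":0},{"linear":[0,0,-12],"twist":0},{"linear":[0,0,-12],"twist":0}]' | egrep 'pos|force'; done
python3 - <<'E'
from cyl import *
T,S=[cloud(bot.capture(n)) for n in("top","side")]
fit([T,S],(380,480,200,300),(8,105),0.2)
A=T; a=np.array([-.616,0,.788]); H=seg(A,(535,585,-19,9),(135,175))
for n,A in(("top",T),("side",S)):
    H=seg(A,(535,575,-17,7),(138,175)); d=(H-[561.5,-5.5,150]); al=d@a; pr=d@np.array([.788,0,.616]); k=(abs(pr)<11)
    print(n,k.sum(),"offset of face from home, mm",np.percentile(al[k],[25,50,75]))
E
```

```text
time: 30.28
tool_pos: [479.4, 249.6, 49.1]
tcp_rot: [-3.14, 0.0, 1.571]
contact_force: [-0.1, -1.2, -3.5]
grip_width: 21.9
tool_pos: [481.1, 250.0, 38.6]
contact_force: [2.5, -0.3, 2.4]
tool_pos: [486.7, 250.5, 30.1]
contact_force: [9.1, -4.0, 19.4]
tool_pos: [492.8, 251.5, 22.1]
contact_force: [16.6, -5.4, 37.2]
955 med|res| 0.980265848079668 tilt 39.50572857366485 ph -0.08925746509001653 centre [447.73645455 251.19651099  46.39630616] face [476.36341129 251.26661356  11.67610406]
top 115 offset of face from home, mm [-1.19110784 -0.32363189  0.69673758]
side 73 offset of face from home, mm [-1.80852203 -0.8834264   0.46880282]
```

The pin is home to within 1 mm in both views. On the bench, though, the mallet jams instead of pivoting, because friction pushes the wrong way. I'll ease off and drag toward +x while lowering.

```bash
python3 -m pendant '[{"linear":[0,0,12],"twist":0},{"linear":[0,0,22],"twist":0},{"linear":[10,0,22],"twist":0},{"linear":[20,0,20],"twist":0},{"linear":[30,0,17],"twist":0},{"linear":[38,0,14],"twist":0}]' 
python3 -m pendant '[{"linear":[8,0,-3],"twist":0},{"linear":[16,0,-6],"twist":0},{"linear":[24,0,-9],"twist":0},{"linear":[32,0,-12],"twist":0}]'
python3 - <<'E'
from cyl import *
T,S=[cloud(bot.capture(n)) for n in("top","side")]
x=bot.get_obs()["tool_pos"][0]
fit([T,S],(x-110,x-10,200,300),(8,105),0.4)
E
```

```text
time: 32.62
tool_pos: [517.5, 249.6, 26.5]
tcp_rot: [-3.14, 0.0, 1.57]
contact_force: [-2.3, -0.2, 1.6]
grip_width: 21.7
time: 33.12
tool_pos: [550.0, 249.7, 15.4]
tcp_rot: [-3.142, -0.0, 1.571]
contact_force: [-2.9, -0.7, 1.1]
grip_width: 21.7
951 med|res| 1.0861602927280885 tilt 10.279453867108892 ph -0.17495783465891793 centre [504.68804348 250.28538286  47.5135915 ] face [512.71822836 250.42279378   3.23608876]
```

Down to 10° now. I'll finish the levelling and release.

```bash
python3 -m pendant '[{"linear":[8,0,-4],"twist":0},{"linear":[16,0,-7],"twist":0},{"linear":[24,0,-9],"twist":0},{"linear":[24,0,-9],"twist":0}]'
python3 - <<'E'
from cyl import *
T,S=[cloud(bot.capture(n)) for n in("top","side")]
x=bot.get_obs()["tool_pos"][0]
fit([T,S],(x-110,x-10,200,300),(8,105),0.2)
E
```

```text
time: 33.72
tool_pos: [574.7, 249.6, 6.5]
tcp_rot: [3.14, -0.0, 1.57]
contact_force: [-0.3, -0.3, 1.1]
grip_width: 21.9
893 med|res| 1.100561420181549 tilt 2.2026765267345114 ph 0.019948219029517083 centre [527.23531395 250.02125956  45.03408792] face [5.28964866e+02 2.50005592e+02 6.73401556e-02]
```

```bash
python3 -m pendant '[{"linear":[0,0,0],"twist":0},{"linear":[0,0,0],"twist":0},{"linear":[0,0,0],"twist":0},{"linear":[0,0,0],"twist":0},{"linear":[0,0,0],"twist":0},{"linear":[0,0,0],"twist":0},{"linear":[0,0,0],"twist":0},{"linear":[0,0,30],"twist":0},{"linear":[0,0,70],"twist":0},{"linear":[0,0,120],"twist":0},{"linear":[0,0,170],"twist":0},{"linear":[-60,0,200],"twist":0},{"linear":[-120,0,200],"twist":0},{"linear":[-150,0,200],"twist":0},{"linear":[-150,0,200],"twist":0}]' 0
python3 - <<'E'
from cyl import *
T0=np.load("top0.npy")
C=[bot.capture(n) for n in("top","side")]; T,S=map(cloud,C)
cv2.imwrite("pics/s9.png",cv2.resize(C[1]["frame"],(800,600)))
fit([S],(480,552,215,290),(8,105),0.05)
for n,A in(("top",T),("side",S)): desc(n+" bush",seg(A,(615,665,-60,0),(115,130)))
for n,b,z in(("can",(690,790,100,210),(100,142)),("jar",(690,800,-230,-120),(94,104)),("block",(700,810,-90,30),(25,34))):
    for A in(T0,T): desc(n,seg(A,b,z))
E
```

```text
time: 35.7
tool_pos: [421.7, 249.9, 207.4]
tcp_rot: [3.141, -0.0, 1.572]
contact_force: [-0.1, 0.8, -0.1]
grip_width: 91.5
425 med|res| 1.0784608883586806 tilt -13.934035136904983 ph 0.15935591459787318 centre [539.53217178 250.2333674   46.92103069] face [528.69600533 250.10821004   3.24538723]
top bush 159 c [638.7 -31.5] size [27.8 27.6] ang 0.86 z [120.  122.9 125.4]
side bush 110 c [637.4 -32.5] size [30.8 26.9] ang 69.57 z [116.5 121.4 123.4]
can 541 c [740.  156.1] size [58.8 57.1] ang 76.71 z [107.6 118.2 132.7]
can 546 c [739.4 156.4] size [58.8 56. ] ang 75.67 z [106.5 117.4 132.7]
jar 535 c [ 745.6 -173.9] size [56.7 58. ] ang 11.17 z [ 96.3  99.5 102.1]
jar 535 c [ 745.7 -173.6] size [55.9 57.6] ang 16.75 z [ 96.9  99.4 102.2]
block 767 c [756.1 -30.8] size [89.8 51.5] ang 75.98 z [26.8 29.6 32.2]
block 765 c [755.8 -30.8] size [89.6 50.4] ang 75.91 z [26.7 29.6 32.4]
```

View pics/s9.png

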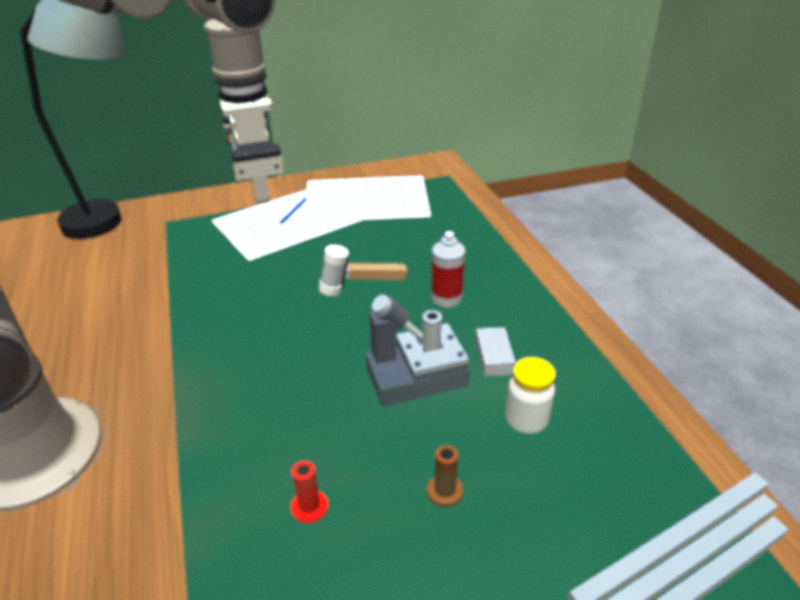

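The final view shows everything in place, but the mallet at (335,270) leans toward its handle and may still be rocking. I'll wait a second and measure again.

```bash
python3 -m pendant '[{"linear":[0,0,0],"twist":0},{"linear":[0,0,0],"twist":0},{"linear":[0,0,0],"twist":0},{"linear":[0,0,0],"twist":0},{"linear":[0,0,0],"twist":0},{"linear":[0,0,0],"twist":0},{"linear":[0,0,0],"twist":0},{"linear":[0,0,0],"twist":0},{"linear":[0,0,0],"twist":0},{"linear":[0,0,0],"twist":0},{"linear":[0,0,0],"twist":0},{"linear":[0,0,0],"twist":0}]'|head -2
python3 - <<'E'
from cyl import *
for _ in range(2):
    T,S=[cloud(bot.capture(n)) for n in("top","side")]
    fit([S],(480,552,215,290),(8,105),0.05); fit([T],(480,556,215,290),(8,105),0.05)
    desc("headtop",seg(T,(480,560,215,290),(80,105)))
    Q=seg(T,(570,690,225,275),(5,70)); print([(x,round(float(np.median(Q[(Q[:,0]>x)&(Q[:,0]<x+15),2])),1)) for x in (575,600,625,650)])
E
```

```text
time: 37.3
tool_pos: [423.5, 249.7, 206.7]
423 med|res| 1.1623366213825612 tilt -13.356646223654616 ph 0.3441902807153775 centre [539.76665302 250.26420968  47.05355986] face [529.37131091 249.99388814   3.27155684]
484 med|res| 0.6825392402092465 tilt -13.752874556309399 ph -0.14261620605164665 centre [541.06121445 250.02599698  48.13289876] face [530.36318948 250.13800714   4.4231777 ]
headtop 276 c [542.7 248.1] size [42.6 34.4] ang 89.67 z [85.2 92.5 97. ]
[(575, 50.4), (600, 43.6), (625, 37.7), (650, 31.6)]
420 med|res| 1.1075910545704648 tilt -13.39447428740116 ph -0.43075258141359796 centre [539.47002676 250.35411475  46.98935259] face [529.04588747 250.69241748   3.2146696 ]
484 med|res| 0.7214626621148952 tilt -13.683523705296736 ph -0.16222139930810062 centre [541.00273881 250.04026376  47.98159631] face [530.35763763 250.16767164   4.25899817]
headtop 280 c [542.7 248.5] size [42.3 34.4] ang 89.79 z [84.3 92.3 96.8]
[(575, 50.1), (600, 44.3), (625, 38.1), (650, 31.4)]
```

It is at rest: one rim and the handle's tail on the bench, face centre about 4 mm up, well clear of the jig. Handing in.

```bash
python3 -c "from plant import bot; print(bot.close_job())"
```

```text
the job is handed in; nothing more can be done
None
```

I loaded the bush, drove the lock pin home with two mallet blows, put the mallet back on the bench and handed the job in. The robot reports no verdict. The clock read about 37 s of the 72 s allowed.

- **Bush:** it slid in along the slot to the end and was released. The last check put its top at (638.7, -31.5, 122.9) mm, against about (638.5, -31.5, 123) for the seat, and upright.
- **Pin:** the tool cannot tilt, so I pivoted the mallet in the jaws by resting its handle on the fixed pin housing. I then struck at about 0.2 and 0.16 m/s. The face was 1–3° from square before each blow. Both cameras put the pin within 1 mm of home.
- **Bystanders:** the can, jar and block moved less than 1 mm.

**What did not go to plan, or could not be confirmed:**
- The real fingertips were about 33 mm above the reported TCP. The first grasp of the mallet closed on nothing, and the bush was held near its top. I corrected for this afterwards.
- While I was setting the mallet down it jammed against the bench and wrist force rose to about 41 N. I eased off and dragged it level.
- After release the mallet tipped about 14° onto its handle. It rests like that, at rest, with its face about 4 mm up and clear of the jig.
- I could not measure pin speed or peak blow force directly. I judged both from hand speed and travel.

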